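# Clear the lid and twist open the parts jar

### The job

Using the green scraper block, wipe the three loose brass chips off the blue lid of the jar standing in the wooden brace, so that none can fall in when it is opened, and set the block down on the desk. Then twist the tight lid anticlockwise until it comes free, without pulling the jar up out of the brace, lift it straight up and finish still gripping it, level and steady, about two centimetres above the jar's mouth and touching nothing else. Touch the chips only with the block, and leave the cup, capacitor, fan clip and nut driver where they are.

Things in the scene. Friction and masses are not known exactly. Their poses are not given: they have to be found in the camera images.
- brace: Wooden block 91 x 91 x 33 mm fixed to the desk, with a square pocket 51 x 51 mm open at the top, pocket floor 8 mm above the desk. It keeps the jar from turning (3 mm total play) but does not hold it down. Origin: centre of the underside; x and y parallel to its sides, z up.
- jar: Loose green glass jar, 0.3 to 0.55 kg, standing in the brace pocket. Square body 48 x 48 mm up to height 64 mm, then a round neck 40 mm across up to the rim at 98 mm. Two lugs on the neck hold the lid down. Origin: centre of the underside, z up along the neck; short white mark on the shoulder on its +x side.
- jar_rim (a point): Centre of the jar's mouth, at the height of the glass rim, 98 mm above the jar's origin. A springy rubber seal ring there pushes the closed lid up against the lugs with about 12 N; once free it stands up to 5 mm above the rim.
- cap: The tight blue lid: round, 62 mm across, 28 mm high, 60 g. Origin: centre of its lower rim, z up. White mark at its +x edge, top and side. Closed, its origin is 78 mm above the jar's, 14 mm above the shoulder. Friction resists turning with up to about 0.8 N m. It must rise 25 mm from closed for its lower rim to clear the seal.
- cap_top (a point): Centre of the lid's flat top, 28 mm above the lid's origin. Lid angle = lid yaw minus jar yaw, anticlockwise from above positive: starts at -20 to +15 degrees, held down below 50 (54 with play), free to lift from there to 100, where it meets a stop (another at -28). So turning it 75 to 82 degrees anticlockwise frees it from any start.
- scraper: Scraper block standing upright: green, 22 mm thick along its x, 80 mm wide along its y, 60 mm high overall, 100 g; the lowest 16 mm is a black blade, 14 mm thick and 80 mm wide. Origin: centre of the underside, z up. Grip it from above across the 22 mm thickness, high enough that the fingertips stay above the blade.
- chip1: Loose brass offcut 1 of 3 lying on the lid, 16 x 12 x 6 mm, 10 g. Origin: centre of the underside.
- chip2: Loose brass offcut 2 of 3 lying on the lid, 16 x 12 x 6 mm, 10 g. Origin: centre of the underside.
- chip3: Loose brass offcut 3 of 3 lying on the lid, 16 x 12 x 6 mm, 10 g. Origin: centre of the underside.
- cup: Grey ceramic cup, 76 mm across, 85 mm high, bystander. Origin: centre of the underside.
- capacitor: Yellow capacitor standing upright, 40 mm across, 67 mm high with its tags, bystander. Origin: centre of the underside.
- clip: Orange plastic fan grille clip, 50 x 12 x 26 mm, bystander. Origin: centre of the underside.
- nut_driver: Nut driver with red handle lying on the desk, about 200 mm long along its x, 26 mm high, bystander. Origin: about the middle of its length, on the underside.
Mind the look-alikes: they are no part of the job. Of the things that look like the scraper, the middle-sized one is meant.

How it is judged (in metres and radians):
On the way, in this order (a step that is already met when the one before it is completed fails the run):
1. the scraper block is held clear of the desk, the lid still closed (height (world z) of scraper above 0.03 m and contact force between the fingers and scraper above 1 N and angle between the x axis of cap and the x axis of jar, either way round below 0.55 rad), for 0.2 s.
2. all three chips are wiped off the lid, down at the desk, while the lid is still closed on the jar (height (world z) of each of chip1, chip2, chip3 below 0.06 m and angle between the x axis of cap and the x axis of jar, either way round below 0.55 rad and z of cap in the frame of jar below 0.082 m), for 0.2 s.
3. the lid is turned past its lugs while gripped, the block already set down (angle between the x axis of cap and the x axis of jar, either way round above 0.78 rad and contact force between the fingers and cap above 1 N and height (world z) of scraper below 0.05 m), for 0.1 s.
At the end, for the whole second after the job is handed in: Lid gripped, still, level (9 deg), within 20 mm of the jar's axis, its lower rim 8 to 48 mm above the glass rim, clear of the jar; jar upright (7 deg) and within 6 mm of its seat in the brace; chips below 60 mm height; block at rest upright or flat on the desk (origin below 20 mm) (height (world z) of each of chip1, chip2, chip3 below 0.06 m and z of cap in the frame of jar between 0.106 and 0.146 m and horizontal distance between cap and jar below 0.02 m and angle between cap's own z axis and vertical below 0.15 rad and linear speed of each of cap, scraper below 0.02 m/s and contact force between the fingers and cap above 1 N and contact force between cap and jar below 0.1 N and height (world z) of scraper below 0.02 m and z of jar in the frame of brace below 0.014 m and angle between jar's own z axis and vertical below 0.12 rad and horizontal distance between jar and brace below 0.006 m); the arm keeps its last pose, push and grip.
It fails at once if the jar is pulled up out of the brace by more than 10 mm or tipped (z of jar in the frame of brace above 0.018 m or angle between jar's own z axis and vertical above 0.25 rad).
It fails at once if a chip is touched by the fingers (contact force between the fingers and chip1 above 0.3 N or contact force between the fingers and chip2 above 0.3 N or contact force between the fingers and chip3 above 0.3 N).
It fails at once if the cup, capacitor, clip or nut driver is moved more than 30 mm (distance of any of cup, capacitor, clip, nut_driver from where it was at the start of the episode above 0.03 m).
It also fails if it takes over 59 s, if anything falls off the work surface, if the arm or the gripper's body presses on something with over 40 N, if the wrist force passes 120 N, or if a joint passes its speed limit or range.

### The arm

A 6-joint arm with a two-finger parallel gripper is mounted at the origin on the work surface. World frame = base frame: x ahead of the robot, y to its left, z up, the work surface at z = 0. Lengths are in mm, angles in rad, forces in N, time in s.
With the tool pointing down it reaches from about 350 to 975 mm from the base axis. Payload 7.1 kg.
Tool frame: the origin (TCP) lies midway between the tips of the shut fingers; the grasp point (between the pads) lies 19 mm behind it (ctrl.grip_depth is the distance from the TCP to the grasp point, in mm); z points along the fingers, y is the line along which they close (so a half turn about z gives the same grasp; the last joint's range is limited). The gripper opens to 88 mm and grips with 3 to 60 N. Pads are 20 mm wide; open, the fingers measure 115 mm over their backs; the gripper's body (75 mm by 178 mm) begins 61 mm behind the grasp point.
Start: joints at [1.221, 0.423, 1.63, -0, 1.089, -0.019], TCP at [202.968, 591.108, 222.675] pointing down, gripper open.
Joint ranges: [-3, 3], [-0.9, 2.11], [0.09, 2.58], [-1.31, 4.45], [0.11, 2.69], [-2.54, 2.54]. Speed limits (rad/s): [2.39, 2.39, 3.01, 3.14, 3.14, 3.14].

### API

Orientations are given as a rotation vector (axis times angle).
In Python, from workcell import ctrl, cams gives the robot as it stands.
- The arm moves only by the tool move_arm, never from a script. Its argument "steps" is a list of rows, each a list of 3 entries, a list of its own where there are three numbers: the shift along the tool's x, y, z in units of 25 mm (1.0 is 25 mm), then the turn about the tool's z in units of 5 degrees (1.0 is 5 degrees), then the closure, from 0 (fully open) to 1 (shut). A call has 1 to 20 rows; each row shifts and turns the commanded pose from where the row before left it, along the tool's axes as they then stand; what a row does not reach is not made up. A row lasts 1/12 s, in which the tool goes at most 41.7 mm and 7.16 degrees, less where a joint would pass 70% of its speed; a pose out of reach is approached as far as the arm can. A call is refused whole if a number of a shift passes 1 or a number of a turn 1, either way. A call with a gripper value outside its range is refused whole. The fingers move at their own pace and stop on an object; the grip force is fixed at half the most. Time passes only in rows, so rows that do not move let the fingers close. It gives the time, the measured TCP pose, the force, the opening and the grip force at its end, in the units of the state.
- ctrl.get_obs(): the state, without advancing time (a new reading comes with each control period).
- cams.get_image(name): name is "scene" or "top"; returns a dict with "image" (384x512x3 uint8, red, green, blue), "camera_matrix" (3x3 intrinsics, pixels), "xyz" and "rotation" of the camera in the world. Camera axes: x right, y down, z forward; pixel columns grow to the right and rows downward; lengths in mm; the calibration is good to about 2 mm. A picture is of the moment at which its call begins. There is no depth.
- ctrl.close_job(): hands the job in; it is judged then, once.
Trained networks look in the newest picture that a camera, given by its name, has taken for a name from the list of things; names that differ only in an ending like _2 or _b are one class to them, and where a whole thing is asked for, a point or a joint stands for the part that bears it (a point fixed in the world has none). Each returns a list of dicts, best first, with "p" (0 to 1); they miss things now and then, are a little off and sometimes report something else, mostly with a low value. They report only what shows in the picture. A call takes as long as a camera call. They do not tell look-alikes from the thing itself.
- cams.boxes_of(camera, thing): "rect" ([centre column, centre row, width, height] in pixels, round what is visible of it).
- cams.cut_out(camera, thing): "pixels" (384x512 bool, what is visible of it) and "rect" ([centre column, centre row, width, height] in pixels, round what is visible of it).
The state is a dict: "t": time; "qpos": joint angles; "qvel": joint speeds; "joint_torque": joint torques, N m; "ee_pos": TCP position; "orientation": TCP orientation; "ft_force": force on the tool from outside, world axes, zero at the start; "moment": the same for the moment, N m; "width": finger opening in mm; "grasp_force": force on a finger pad.
Only numpy, scipy, OpenCV 4.12 (cv2) and the standard library are available. Lean on these libraries where they do the work, as an engineer would, in place of code of your own. Each camera call takes 0.05 s, during which the arm holds its last target. There are 200 camera calls.

## Working session

There is one attempt and no reset: what is moved stays moved. The work goes in short steps, Python scripts to look and compute and a tool call to move; the robot and the scene stay as the last step left them, time stands still between calls to the robot, and variables do not carry over. Pictures are saved under pics/ and viewed, at most 10 in all, crops included, and the job is handed in when it is done.

Besides the shell and the picture viewer there is one more tool, called after ">>>" as name(argument=value, ...) on one line, values as JSON. move_arm: Moves the arm, as the interface text tells. Its arguments: {"type":"object","properties":{"steps":{"type":"array"}},"required":["steps"]}

```bash
mkdir -p pics; cat > h.py <<'E'
import numpy as np, cv2
from workcell import ctrl, cams
def snap(c):
    d=cams.get_image(c); return d
def ray(d,u,v):
    K=np.array(d["camera_matrix"]); R=np.array(d["rotation"])
    if R.shape!=(3,3): R=cv2.Rodrigues(R.astype(float))[0]
    r=R@np.linalg.solve(K,np.array([u,v,1.])); return np.array(d["xyz"],float),r
def at(d,u,v,z):
    o,r=ray(d,u,v); return (o+r*(z-o[2])/r[2])
def proj(d,p):
    R=np.array(d["rotation"])
    if R.shape!=(3,3): R=cv2.Rodrigues(R.astype(float))[0]
    q=np.array(d["camera_matrix"])@(R.T@(np.array(p,float)-np.array(d["xyz"]))); return q[:2]/q[2]
E
python3 - <<'E'
from h import *
for c in ("scene","top"):
    d=snap(c); im=cv2.cvtColor(d["image"],cv2.COLOR_RGB2BGR)
    cv2.imwrite(f"pics/{c}0.png",cv2.resize(im,(800,600),interpolation=cv2.INTER_CUBIC))
    print(c,d["xyz"],np.array(d["rotation"]).round(3).tolist(),np.array(d["camera_matrix"]).round(1).tolist())
    for t in ("cap","scraper","chip1","brace","jar","cup","capacitor","clip","nut_driver"):
        print(t,[(np.round(b["rect"]).tolist(),round(b["p"],2)) for b in cams.boxes_of(c,t)][:5])
print(ctrl.get_obs())
E
```

```text
scene [1110.06525812  -19.70980125  806.57255994] [-1.723, -2.023, 0.641] [[379.1, 0.0, 258.2], [0.0, 379.1, 187.3], [0.0, 0.0, 1.0]]
cap [([366.0, 172.0, 31.0, 30.0], 0.86)]
scraper [([183.0, 130.0, 38.0, 39.0], 0.96), ([201.0, 172.0, 35.0, 22.0], 0.87), ([224.0, 146.0, 19.0, 23.0], 0.6), ([202.0, 238.0, 18.0, 29.0], 0.41)]
chip1 [([371.0, 174.0, 10.0, 8.0], 0.51)]
brace [([362.0, 196.0, 49.0, 35.0], 0.58)]
jar [([362.0, 189.0, 29.0, 26.0], 0.76)]
cup [([308.0, 248.0, 36.0, 44.0], 0.64), ([201.0, 172.0, 36.0, 23.0], 0.57)]
capacitor [([201.0, 238.0, 17.0, 26.0], 0.6)]
clip [([360.0, 278.0, 10.0, 25.0], 0.72)]
nut_driver []
top [ 531.63167719  -97.45463015 1161.97546933] [-2.185, 2.21, -0.015] [[416.7, 0.0, 256.2], [0.0, 416.7, 190.3], [0.0, 0.0, 1.0]]
cap [([164.0, 211.0, 26.0, 27.0], 0.68)]
scraper [([352.0, 249.0, 28.0, 40.0], 0.77), ([321.0, 200.0, 32.0, 21.0], 0.64)]
chip1 [([305.0, 137.0, 13.0, 16.0], 0.15)]
brace [([174.0, 208.0, 45.0, 43.0], 0.96)]
jar [([179.0, 208.0, 11.0, 21.0], 0.51)]
cup [([213.0, 132.0, 32.0, 37.0], 0.79)]
capacitor []
clip []
nut_driver [([392.0, 190.0, 24.0, 69.0], 0.96)]
{'t': 1.0, 'qpos': array([ 1.22096389e+00,  4.23087634e-01,  1.62991012e+00, -1.15370551e-07,
        1.08855277e+00, -1.90073764e-02]), 'qvel': array([-9.72064403e-04, -5.80387117e-05,  3.98220850e-04, -1.51681576e-03,
        3.54317055e-04, -9.96666834e-04]), 'joint_torque': array([-8.57554805e-04, -5.44582665e+01, -2.74045247e+01,  6.45250082e-02,
        1.66989566e-02,  3.89112273e-06]), 'ee_pos': array([202.9924757 , 591.1098355 , 222.67880344]), 'orientation': array([5.17290904e-01, 3.09870382e+00, 6.50247412e-05]), 'ft_force': array([ 0.49964873,  0.42877035, -0.12275364]), 'moment': array([ 0.00832892, -0.04851425, -0.01152956]), 'grasp_force': 0.0, 'width': 87.93724380257025}
```

View pics/scene0.png

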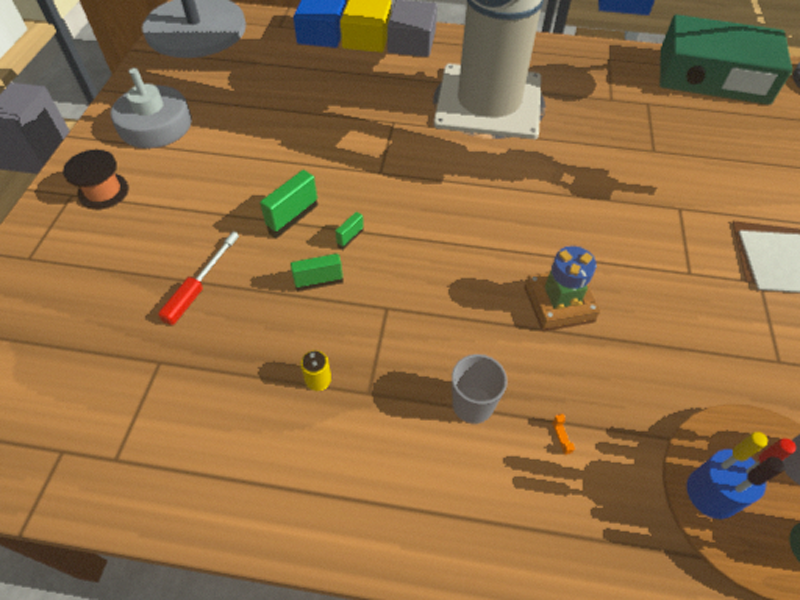

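View pics/top0.png

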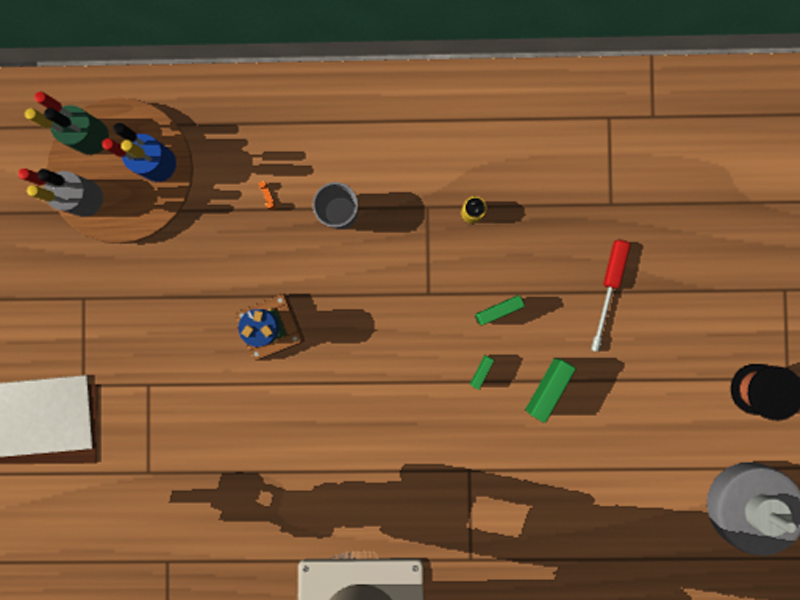

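The scene camera shows three green blocks; the middle-sized one is at about (317,271) in the scene picture and (500,310) in the top picture (800x600). The lid with three chips is at scene (575,265), top (258,328).

```bash
cat > m.py <<'E'
from h import *
T=snap("top"); S=snap("scene")
h=cv2.cvtColor(T["image"],cv2.COLOR_RGB2HSV)
g=((h[...,0]>45)&(h[...,0]<75)&(h[...,1]>150)).astype(np.uint8)
g[:150]=0
n,l,st,ce=cv2.connectedComponentsWithStats(g)
for i in range(1,n):
    if st[i,4]<25: continue
    ys,xs=np.where(l==i); r=cv2.minAreaRect(np.c_[xs,ys].astype(np.float32))
    P=np.array([at(T,u,v,60)[:2] for u,v in cv2.boxPoints(r)])
    print("green",st[i,4],ce[i].round(1),P.round(0).tolist(), at(T,*r[0],60).round(1))
b=((h[...,0]>105)&(h[...,0]<125)&(h[...,1]>120)).astype(np.uint8); b[:190]=0
b[:,:140]=0;b[:,200:]=0
y,x=np.where(b); hull=cv2.convexHull(np.c_[x,y]); print("cap",cv2.minEnclosingCircle(hull), at(T,*cv2.minEnclosingCircle(hull)[0],110))
c=cams.cut_out("scene","cap"); print([round(k["p"],2) for k in c])
print("cup etc")
for cam,d,t,z in (("top",T,"cup",85),("top",T,"nut_driver",10),("scene",S,"clip",13),("scene",S,"capacitor",35),("top",T,"brace",33)):
    for k in cams.boxes_of(cam,t)[:1]: print(t,at(d,*k["rect"][:2],z).round(0))
a=cv2.cvtColor(T["image"][185:240,135:200],cv2.COLOR_RGB2BGR); a=cv2.resize(a,(390*1,330),interpolation=cv2.INTER_CUBIC)
s=cv2.cvtColor(S["image"][150:215,330:400],cv2.COLOR_RGB2BGR); s=cv2.resize(s,(355,330),interpolation=cv2.INTER_CUBIC)
cv2.imwrite("pics/crop1.png",np.hstack([a,s]))
E
python3 m.py
```

```text
green 237 [319.7 198.1] [[536.0, -205.0], [568.0, -279.0], [549.0, -287.0], [517.0, -213.0]] [ 542.6 -245.9   60. ]
green 130 [307.9 237.8] [[419.0, -195.0], [466.0, -219.0], [459.0, -234.0], [412.0, -209.0]] [ 438.9 -214.1   60. ]
green 588 [351.8 248.8] [[374.0, -285.0], [464.0, -338.0], [445.0, -371.0], [354.0, -318.0]] [ 409.  -328.2   60. ]
cap ((165.39285278320312, 209.17857360839844), 12.794095993041992) [518.89175051 150.73425572 110.        ]
[0.94]
cup etc
cup [721.  26.  85.]
clip [751. 166.  13.]
capacitor [ 715. -199.   35.]
brace [520. 151.  33.]
```

View pics/crop1.png

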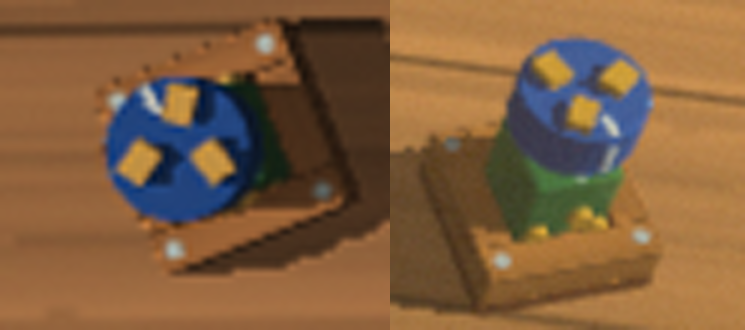

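The crop shows the lid's three chips and its white mark at top-crop (150,98), which puts the lid yaw at about 32°. The brace yaw is about 21.5°. I'm heading for the middle block.

>>> move_arm(steps=[[[0, 0, 0], 1, 0], [[0, 0, 0], 1, 0], [[0, 0, 0], 1, 0], [[0, 0, 0], 1, 0], [[0, 0, 0], 1, 0], [[0, 0, 0], 1, 0], [[0, 0, 0], 1, 0], [[0, 0, 0], 1, 0], [[0, 0, 0], 1, 0], [[0, 0, 0], 0.52, 0], [[-1, 0, 0], 0, 0], [[-1, 0, 0], 0, 0], [[-1, 0, 0], 0, 0], [[-1, 0, 0], 0, 0], [[-1, 0, 0], 0, 0], [[-1, 0, 0], 0, 0], [[-1, 0, 0], 0, 0], [[-1, 0, 0], 0, 0], [[-1, 0, 0], 0, 0], [[-1, 0, 0], 0, 0]])

```text
t: 3.07
ee_pos: [302.8, 360.7, 222.8]
orientation: [1.723, 2.627, 0.001]
ft_force: [0.0, 0.3, 0.3]
width: 87.8
grasp_force: 0.0
```

>>> move_arm(steps=[[[-1, 0, 0], 0, 0], [[-1, 0, 0], 0, 0], [[-1, 0, 0], 0, 0], [[-1, 0, 0], 0, 0], [[-1, 0, 0], 0, 0], [[-1, 0, 0], 0, 0], [[-1, 0, 0], 0, 0], [[-1, 0, 0], 0, 0], [[-1, 0, 0], 0, 0], [[-1, 0, 0], 0, 0], [[-1, 0, 0], 0, 0], [[-1, 0, 0], 0, 0], [[-1, 0, 0], 0, 0], [[-1, 0, 0], 0, 0], [[-1, 0, 0], 0, 0], [[-1, 0, 0], 0, 0], [[-1, 0, 0], 0, 0], [[-1, 0, 0], 0, 0], [[-1, 0, 0], 0, 0], [[-1, 0, 0], 0, 0]])

```text
t: 4.73
ee_pos: [501.8, -98.3, 222.8]
orientation: [1.724, 2.626, 0.0]
ft_force: [-0.8, -0.5, 0.0]
width: 87.5
grasp_force: 0.0
```

>>> move_arm(steps=[[[-1, -0.2, 0], 0, 0], [[-1, -0.2, 0], 0, 0], [[-1, -0.2, 0], 0, 0], [[-1, -0.2, 0], 0, 0], [[-1, -0.05, 0], 0, 0], [[-1, 0, 0], 0, 0], [[-0.1, 0, 0], 0, 0], [[0, 0, 1], 0, 0], [[0, 0, 1], 0, 0], [[0, 0, 1], 0, 0], [[0, 0, 1], 0, 0], [[0, 0, 1], 0, 0], [[0, 0, 0], 0, 0], [[0, 0, 0], 0, 0]])

```text
t: 5.9
ee_pos: [541.7, -244.5, 96.9]
orientation: [-1.722, -2.624, 0.001]
ft_force: [0.3, -0.3, -0.4]
width: 87.8
grasp_force: 0.0
```

```bash
python3 - <<'E'
from h import *
ims=[]
for c,(x,y) in (("top",(320,200)),("scene",(201,172))):
    d=snap(c); im=cv2.cvtColor(d["image"],cv2.COLOR_RGB2BGR)[y-65:y+65,x-65:x+65]
    ims.append(cv2.resize(im,(390,390),interpolation=cv2.INTER_CUBIC))
cv2.imwrite("pics/g1.png",np.hstack(ims)); print(ctrl.get_obs()["ee_pos"])
E
```

```text
[ 543.40220292 -245.43842339   99.0582845 ]
```

View pics/g1.png

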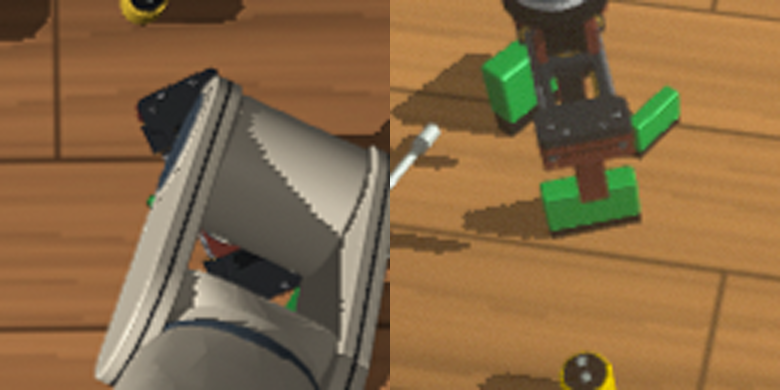

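The finger stands at the middle of the medium block (scene crop (592,190)) with the block between the fingers. Descending and gripping.

>>> move_arm(steps=[[[0, 0, 1], 0, 0], [[0, 0, 1], 0, 0], [[0, 0, 0.4], 0, 0], [[0, 0, 0.4], 0, 0], [[0, 0, 0], 0, 0], [[0, 0, 0], 0, 1], [[0, 0, 0], 0, 1], [[0, 0, 0], 0, 1], [[0, 0, 0], 0, 1], [[0, 0, 0], 0, 1], [[0, 0, 0], 0, 1], [[0, 0, 0], 0, 1], [[0, 0, 0], 0, 1], [[0, 0, 0], 0, 1], [[0, 0, 0], 0, 1]])

```text
t: 7.25
ee_pos: [542.5, -245.3, 27.6]
orientation: [-1.724, -2.626, 0.0]
ft_force: [0.5, 0.2, -0.1]
width: 24.7
grasp_force: 0.0
```

>>> move_arm(steps=[[[0, 0, 0], 0, 1], [[0, 0, 0], 0, 1], [[0, 0, 0], 0, 1], [[0, 0, 0], 0, 1], [[0, 0, 0], 0, 1], [[0, 0, -0.4], 0, 1], [[0, 0, -1], 0, 1], [[0, 0, -1], 0, 1], [[0, 0, -1], 0, 1], [[0, 0, -1], 0, 1], [[0, 0, -1], 0, 1], [[0, 0, -1], 0, 1], [[0, 0, 0], 0, 1]])

```text
t: 8.33
ee_pos: [545.2, -246.6, 193.6]
orientation: [1.719, 2.619, 0.002]
ft_force: [0.8, -0.7, -0.3]
width: 22.0
grasp_force: 30.0
```

>>> move_arm(steps=[[[0.5, 0.25, 0], 0, 1], [[1, 0.5, 0], 0, 1], [[1, 0.5, 0], 0, 1], [[1, 0.5, 0], 0, 1], [[1, 0.5, 0], 0, 1], [[1, 0.5, 0], 0, 1], [[1, 0.5, 0], 0, 1], [[1, 0.5, 0], 0, 1], [[1, 0.5, 0], 0, 1], [[1, 0.5, 0], 0, 1], [[1, 0.5, 0], 0, 1], [[1, 0.5, 0], 0, 1], [[1, 0.5, 0], 0, 1], [[1, 0.5, 0], 0, 1], [[1, 0.5, 0], 0, 1], [[0.4, 0.4, 0], 0, 1], [[0, 0, 0], 0, 1], [[0, 0, 0], 0, 1], [[0, 0, 0], 0, 1]])

```text
t: 9.92
ee_pos: [569.1, 171.7, 186.9]
orientation: [-1.723, -2.626, 0.002]
ft_force: [-1.2, 0.1, -1.2]
width: 21.7
grasp_force: 30.0
```

```bash
python3 - <<'E'
from h import *
ims=[]
for c,(x,y) in (("top",(170,205)),("scene",(362,185))):
    d=snap(c); im=cv2.cvtColor(d["image"],cv2.COLOR_RGB2BGR)[y-60:y+60,x-60:x+60]
    ims.append(cv2.resize(im,(390,390),interpolation=cv2.INTER_CUBIC))
cv2.imwrite("pics/g2.png",np.hstack(ims)); o=ctrl.get_obs(); print(o["ee_pos"],o["orientation"],o["width"],o["grasp_force"],o["qpos"])
E
```

```text
[569.44502023 171.31591608 187.3281165 ] [-1.72507917e+00 -2.62498365e+00  1.35474044e-03] 21.734296648777914 29.99982923269272 [ 2.72318411e-01  4.21688972e-01  1.72536085e+00 -2.23040789e-04
  9.95524100e-01 -1.35548263e-01]
```

View pics/g2.png

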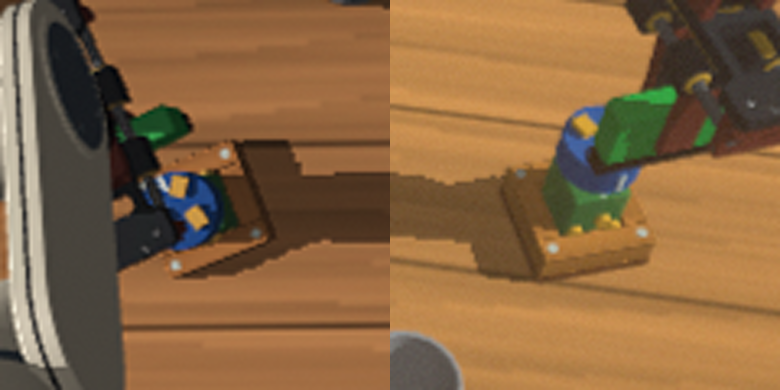

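Block held firmly on the far side of the lid, two chips visible near the lid's mark. Lowering and sweeping toward the robot.

>>> move_arm(steps=[[[0, 0, 0.6], 0, 1], [[0, 0, 0.6], 0, 1], [[0, 0, 0.53], 0, 1], [[0, 0, 0], 0, 1], [[0, 0, 0], 0, 1], [[0, 0, 0], 0, 1]])

```text
t: 10.52
ee_pos: [570.3, 172.0, 145.1]
orientation: [1.725, 2.625, 0.001]
ft_force: [0.4, 0.5, -0.4]
width: 21.8
grasp_force: 30.0
```

>>> move_arm(steps=[[[0, -0.3, 0], 0, 1], [[0, -0.3, 0], 0, 1], [[0, -0.3, 0], 0, 1], [[0, -0.3, 0], 0, 1], [[0, -0.3, 0], 0, 1], [[0, -0.3, 0], 0, 1]])

```text
t: 11.02
ee_pos: [527.7, 154.3, 144.7]
orientation: [1.724, 2.626, 0.0]
ft_force: [-0.5, -1.0, -0.4]
width: 21.9
grasp_force: 30.0
```

>>> move_arm(steps=[[[0, -0.3, 0], 0, 1], [[0, -0.3, 0], 0, 1], [[0, -0.3, 0], 0, 1], [[0, -0.3, 0], 0, 1], [[0, -0.3, 0], 0, 1], [[0, -0.3, 0], 0, 1], [[0, -0.3, 0], 0, 1], [[0, -0.3, 0], 0, 1], [[0, -0.3, 0], 0, 1], [[0, -0.3, 0], 0, 1], [[0, 0, -0.6], 0, 1], [[0, 0, -1], 0, 1], [[0, 0, 0], 0, 1]])

```text
t: 12.1
ee_pos: [461.5, 125.1, 187.6]
orientation: [1.722, 2.623, 0.006]
ft_force: [1.1, 0.3, -0.4]
width: 21.8
grasp_force: 30.0
```

```bash
python3 - <<'E'
from h import *
ims=[]
for c,(x,y) in (("top",(170,210)),("scene",(362,170))):
    d=snap(c); im=cv2.cvtColor(d["image"],cv2.COLOR_RGB2BGR)[y-70:y+70,x-70:x+70]
    ims.append(cv2.resize(im,(400,400),interpolation=cv2.INTER_CUBIC))
cv2.imwrite("pics/g3.png",np.hstack(ims)); o=ctrl.get_obs(); print(o["ee_pos"],o["grasp_force"])
E
```

```text
[460.07105032 124.79547884 184.98011134] 29.999651312828064
```

View pics/g3.png

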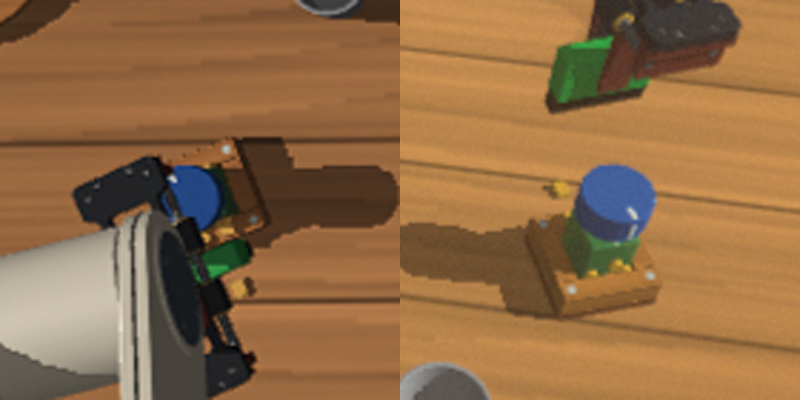

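The lid is clear. One chip is on the desk (scene crop (557,188)) and others are near the brace's near side. Setting the block down on free desk.

>>> move_arm(steps=[[[-0.5, 0, 0], 0, 1], [[-1, 0, 0], 0, 1], [[-1, 0, 0], 0, 1], [[-1, 0, 0], 0, 1], [[-1, 0, 0], 0, 1], [[-1, 0, 0], 0, 1], [[-1, 0, 0], 0, 1], [[-1, 0, 0], 0, 1], [[-0.5, 0, 0], 0, 1], [[0, 0, 1], 0, 1], [[0, 0, 1], 0, 1], [[0, 0, 1], 0, 1], [[0, 0, 1], 0, 1], [[0, 0, 1], 0, 1], [[0, 0, 0.6], 0, 1], [[0, 0, 0.2], 0, 1], [[0, 0, 0.2], 0, 1], [[0, 0, 0], 0, 1], [[0, 0, 0], 0, 1], [[0, 0, 0], 0, 1]])

```text
t: 13.87
ee_pos: [540.0, -58.7, 35.4]
orientation: [1.723, 2.625, 0.001]
ft_force: [0.1, -0.2, -1.1]
width: 21.8
grasp_force: 30.0
```

>>> move_arm(steps=[[[0, 0, 0.1], 0, 1], [[0, 0, 0.1], 0, 1], [[0, 0, 0.06], 0, 1], [[0, 0, 0], 0, 1], [[0, 0, 0], 0, 1], [[0, 0, 0], 0, 1]])

```text
t: 14.37
ee_pos: [539.3, -58.7, 28.0]
orientation: [1.724, 2.626, 0.0]
ft_force: [-0.5, -0.2, -0.6]
width: 21.6
grasp_force: 30.0
```

>>> move_arm(steps=[[[0, 0, 0], 0, 0], [[0, 0, 0], 0, 0], [[0, 0, 0], 0, 0], [[0, 0, 0], 0, 0], [[0, 0, 0], 0, 0], [[0, 0, 0], 0, 0], [[0, 0, 0], 0, 0], [[0, 0, 0], 0, 0], [[0, 0, -0.5], 0, 0], [[0, 0, -1], 0, 0], [[0, 0, -1], 0, 0], [[0, 0, -1], 0, 0], [[0, 0, -1], 0, 0], [[0, 0, -1], 0, 0], [[0, 0, -1], 0, 0], [[0, 0, 0], 0, 0], [[0, 0, 0], 0, 0]])

```text
t: 15.78
ee_pos: [540.2, -58.8, 192.6]
orientation: [1.722, 2.623, 0.003]
ft_force: [-1.6, 0.1, -0.6]
width: 87.7
grasp_force: 0.0
```

```bash
cat > c.py <<'E'
from h import *
T=snap("top"); S=snap("scene")
h=cv2.cvtColor(T["image"],cv2.COLOR_RGB2HSV)
b=((h[...,0]>105)&(h[...,0]<125)&(h[...,1]>120)).astype(np.uint8); b[:190]=0
b[:,:140]=0;b[:,200:]=0
y,x=np.where(b); print("n",len(x),"bbox",x.min(),x.max(),y.min(),y.max())
hull=cv2.convexHull(np.c_[x,y]); q=cv2.minEnclosingCircle(hull);print("cap",q, at(T,*q[0],112))
# predicted silhouette vs. scene mask
m=max(cams.cut_out("scene","cap"),key=lambda k:k["p"])["pixels"]
mt=[k["pixels"] for k in cams.cut_out("top","cap")[:1]] or [b>0]
th=np.linspace(0,2*np.pi,60)
def pred(d,cx,cy,z0=86):
    p=[proj(d,(cx+31*np.cos(t),cy+31*np.sin(t),z)) for t in th for z in (z0,z0+28)]
    im=np.zeros((384,512),np.uint8); cv2.fillConvexPoly(im,cv2.convexHull((np.array(p)*16).round().astype(np.int32)),1,shift=4); return im>0
for nm,d,mm in (("scene",S,m),("top",T,mt[0])):
    best=max(((pred(d,cx,cy)&mm).sum()/(pred(d,cx,cy)|mm).sum(),cx,cy) for cx in range(508,532,1) for cy in range(140,162,1)); print(nm,best)
a=cv2.cvtColor(T["image"][165:265,110:210],cv2.COLOR_RGB2BGR); s=cv2.cvtColor(S["image"][130:230,310:410],cv2.COLOR_RGB2BGR)
cv2.imwrite("pics/g4.png",np.hstack([cv2.resize(i,(400,400),interpolation=cv2.INTER_CUBIC) for i in (a,s)])); o=ctrl.get_obs(); print(o["t"],o["ee_pos"],o["orientation"])
E
python3 c.py
```

```text
n 468 bbox 153 178 198 221
cap ((165.35714721679688, 209.2857208251953), 12.78661060333252) [518.64643966 150.35422706 112.        ]
scene (np.float64(0.8932330827067669), 517, 155)
top (np.float64(0.8990990990990991), 520, 151)
15.9833 [538.36407082 -58.58875891 189.3711749 ] [-1.72259442e+00 -2.62476064e+00  1.57974025e-03]
```

View pics/g4.png

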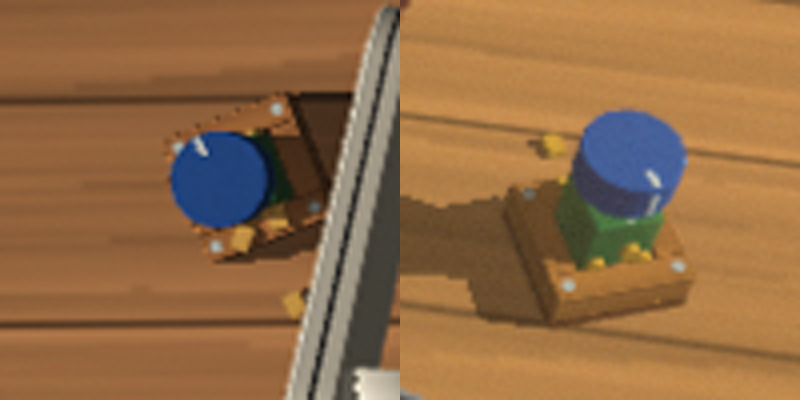

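Two chips lie on the brace top (top crop (240,238), (275,218)), one on the desk, and the lid is clean. Moving over the lid.

>>> move_arm(steps=[[[0.5, 0.15, 0], 0, 0], [[1, 0.3, 0], 0, 0], [[1, 0.3, 0], 0, 0], [[1, 0.3, 0], 0, 0], [[1, 0.4, 0], 0, 0], [[1, 0.4, 0], 0, 0], [[1, 0.4, 0], 0, 0], [[1, 0.3, 0], 0, 0], [[0.5, 0.03, 0], 0, 0], [[0, 0, 0], 0, 0], [[0, 0, 0], 0, 0], [[0, 0, 0], 0, 0]])

```text
t: 16.98
ee_pos: [518.6, 149.8, 190.1]
orientation: [-1.724, -2.626, 0.001]
ft_force: [0.5, -0.3, 0.8]
width: 87.8
grasp_force: 0.0
```

>>> move_arm(steps=[[[0.05, 0, 1], 0, 0], [[0, 0, 1], 0, 0], [[0, 0, 1], 0, 0], [[0, 0, 0.6], 0, 0], [[0, 0, 0.3], 0, 0], [[0, 0, 0.26], 0, 0], [[0, 0, 0], 0, 0], [[0, 0, 0], 0, 0], [[0, 0, 0], 0, 0.5], [[0, 0, 0], 0, 1], [[0, 0, 0], 0, 1], [[0, 0, 0], 0, 1], [[0, 0, 0], 0, 1], [[0, 0, 0], 0, 1], [[0, 0, 0], 0, 1], [[0, 0, 0], 0, 1], [[0, 0, 0], 0, 1]])

```text
t: 18.4
ee_pos: [519.1, 151.9, 86.9]
orientation: [1.723, 2.626, 0.002]
ft_force: [1.3, 1.1, 6.4]
width: 61.5
grasp_force: 30.0
```

Gripped at full diameter. Starting the twist gently.

>>> move_arm(steps=[[[0, 0, 0], -0.5, 1], [[0, 0, 0], -0.5, 1], [[0, 0, 0], -0.5, 1], [[0, 0, 0], -0.5, 1], [[0, 0, 0], -0.5, 1], [[0, 0, 0], -0.5, 1], [[0, 0, 0], 0, 1], [[0, 0, 0], 0, 1]])

```text
t: 19.07
ee_pos: [518.8, 151.7, 86.9]
orientation: [1.365, 2.829, 0.001]
ft_force: [1.1, 1.1, 5.5]
width: 61.2
grasp_force: 30.1
```

```bash
cat > d.py <<'E'
from h import *
T=snap("top");S=snap("scene")
o=ctrl.get_obs(); print({k:np.round(o[k],2) for k in ("t","ee_pos","orientation","ft_force","moment","width","grasp_force","qpos")})
a=cv2.cvtColor(T["image"][165:265,110:210],cv2.COLOR_RGB2BGR); s=cv2.cvtColor(S["image"][130:230,310:410],cv2.COLOR_RGB2BGR)
import sys
cv2.imwrite(sys.argv[1],np.hstack([cv2.resize(i,(400,400),interpolation=cv2.INTER_CUBIC) for i in (a,s)]))
E
python3 d.py pics/g5.png
```

```text
{'t': np.float64(19.17), 'ee_pos': array([518.79, 151.66,  86.87]), 'orientation': array([1.37, 2.83, 0.  ]), 'ft_force': array([0.62, 1.06, 6.21]), 'moment': array([ 0.01, -0.07,  0.03]), 'width': np.float64(61.01), 'grasp_force': np.float64(30.1), 'qpos': array([ 0.26,  0.5 ,  1.9 , -0.  ,  0.74, -0.41])}
```

View pics/g5.png

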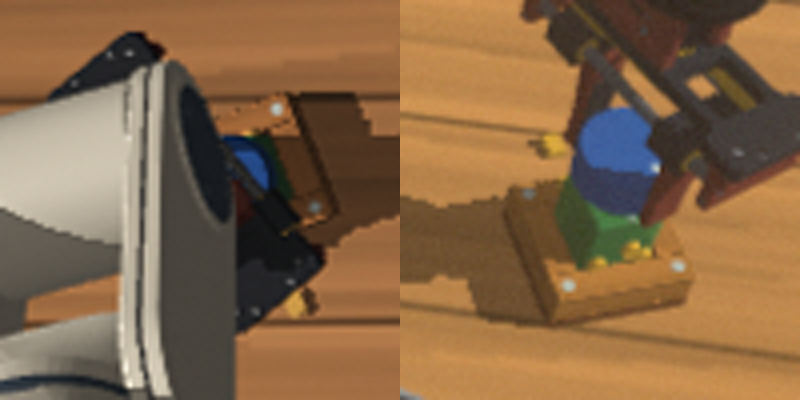

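The mark is hidden behind a finger. I'll check the moment right at the end of a turning row.

>>> move_arm(steps=[[[0, 0, 0], -0.5, 1], [[0, 0, 0], -0.5, 1], [[0, 0, 0], -0.5, 1], [[0, 0, 0], -0.5, 1], [[0, 0, 0], -0.5, 1], [[0, 0, 0], -0.5, 1]])

```text
t: 19.67
ee_pos: [519.0, 151.7, 86.9]
orientation: [0.982, 2.983, 0.001]
ft_force: [1.1, 0.5, 6.3]
width: 61.2
grasp_force: 30.1
```

```bash
python3 -c "
from h import *
o=ctrl.get_obs();print({k:np.round(o[k],2).tolist() for k in ('t','ee_pos','orientation','ft_force','moment','joint_torque','qpos')})"
```

```text
{'t': 19.67, 'ee_pos': [518.96, 151.69, 86.9], 'orientation': [0.98, 2.98, 0.0], 'ft_force': [1.13, 0.5, 6.29], 'moment': [-0.11, -0.09, -0.19], 'joint_torque': [0.1, -47.04, -16.33, -0.0, 0.34, 0.55], 'qpos': [0.26, 0.5, 1.9, -0.0, 0.74, -0.67]}
```

>>> move_arm(steps=[[[0, 0, 0], -0.5, 1], [[0, 0, 0], -0.5, 1], [[0, 0, 0], -0.5, 1], [[0, 0, 0], -0.5, 1], [[0, 0, 0], -0.5, 1], [[0, 0, 0], -0.5, 1], [[0, 0, 0], -0.5, 1], [[0, 0, 0], -0.5, 1], [[0, 0, 0], -0.5, 1], [[0, 0, 0], -0.5, 1]])

```text
t: 20.5
ee_pos: [520.0, 152.2, 87.5]
orientation: [0.313, 3.123, 0.002]
ft_force: [1.9, 2.1, 8.6]
width: 61.4
grasp_force: 30.1
```

```bash
python3 d.py pics/g6.png
```

```text
{'t': np.float64(20.6), 'ee_pos': array([519.91, 152.18,  87.52]), 'orientation': array([0.31, 3.12, 0.  ]), 'ft_force': array([2.06, 2.07, 9.58]), 'moment': array([ 0.24, -0.29, -0.02]), 'width': np.float64(61.34), 'grasp_force': np.float64(30.11), 'qpos': array([ 0.26,  0.5 ,  1.9 ,  0.  ,  0.74, -1.11])}
```

View pics/g6.png

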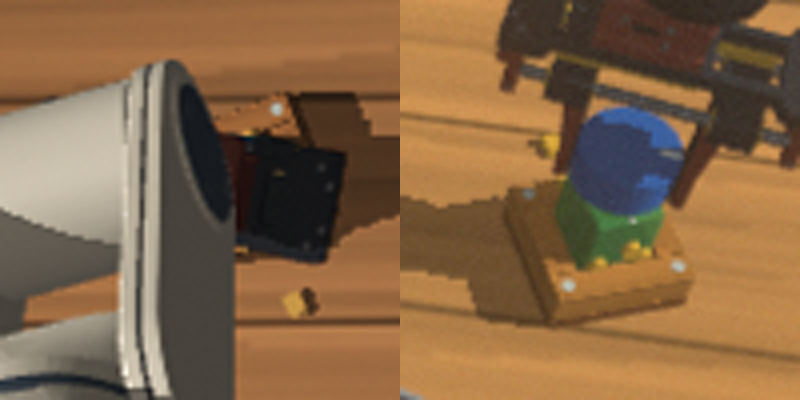

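The mark (scene crop (670,153)) still sits by the same finger, so the lid turns without slip, about 55° so far. Finishing the turn.

>>> move_arm(steps=[[[0, 0, 0], -0.5, 1], [[0, 0, 0], -0.5, 1], [[0, 0, 0], -0.5, 1], [[0, 0, 0], -0.5, 1], [[0, 0, 0], -0.5, 1], [[0, 0, 0], -0.5, 1], [[0, 0, 0], -0.5, 1], [[0, 0, 0], -0.5, 1], [[0, 0, 0], -0.5, 1], [[0, 0, 0], 0, 1], [[0, 0, 0], 0, 1]])

```text
t: 21.52
ee_pos: [520.3, 152.5, 87.7]
orientation: [-0.299, 3.123, 0.002]
ft_force: [1.8, 3.7, 9.3]
width: 61.4
grasp_force: 30.1
```

>>> move_arm(steps=[[[0, 0, -0.08], 0, 1], [[0, 0, -0.08], 0, 1], [[0, 0, -0.08], 0, 1], [[0, 0, 0], 0, 1], [[0, 0, 0], 0, 1]])

```text
t: 21.93
ee_pos: [518.0, 151.5, 92.2]
orientation: [0.299, -3.126, 0.0]
ft_force: [1.3, 0.6, -0.6]
width: 61.2
grasp_force: 30.1
```

The upward force vanished, so the lid is free. Lifting slowly.

>>> move_arm(steps=[[[0, 0, -0.1], 0, 1], [[0, 0, -0.1], 0, 1], [[0, 0, -0.1], 0, 1], [[0, 0, -0.1], 0, 1], [[0, 0, -0.1], 0, 1], [[0, 0, -0.1], 0, 1], [[0, 0, -0.1], 0, 1], [[0, 0, -0.1], 0, 1], [[0, 0, -0.1], 0, 1], [[0, 0, -0.1], 0, 1], [[0, 0, -0.1], 0, 1], [[0, 0, -0.1], 0, 1], [[0, 0, -0.1], 0, 1], [[0, 0, -0.1], 0, 1], [[0, 0, -0.1], 0, 1], [[0, 0, 0], 0, 1], [[0, 0, 0], 0, 1], [[0, 0, 0], 0, 1], [[0, 0, 0], 0, 1], [[0, 0, 0], 0, 1]])

```text
t: 23.6
ee_pos: [518.3, 151.6, 129.8]
orientation: [0.3, -3.127, 0.0]
ft_force: [0.6, 1.0, -0.3]
width: 61.2
grasp_force: 30.1
```

```bash
python3 d.py pics/g7.png
```

```text
{'t': np.float64(23.7), 'ee_pos': array([518.36, 151.56, 129.82]), 'orientation': array([ 0.3 , -3.13,  0.  ]), 'ft_force': array([0.23, 0.33, 0.16]), 'moment': array([0.05, 0.04, 0.03]), 'width': np.float64(61.08), 'grasp_force': np.float64(30.06), 'qpos': array([ 0.26,  0.43,  1.88, -0.  ,  0.83, -1.5 ])}
```

View pics/g7.png

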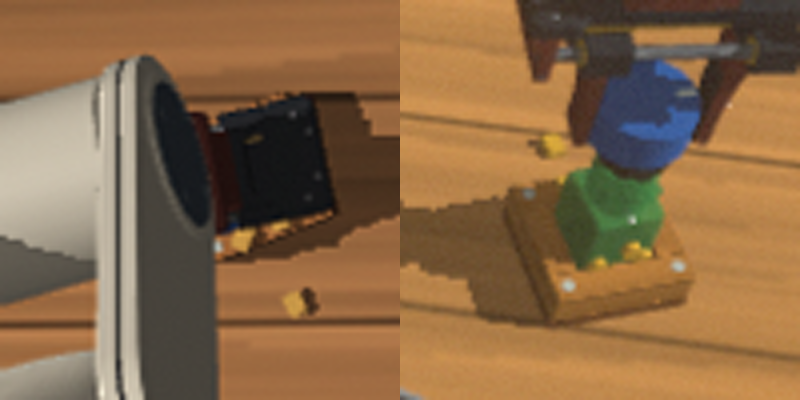

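The lid is held above the jar with no external force, the jar is seated in the brace, and the chips are down.

```bash
python3 -c "
from workcell import ctrl
print(ctrl.close_job())"
```

```text
the job is handed in; nothing more can be done
None
```

The job is handed in, but no verdict came back: the chips are wiped off, the block is set down upright on the desk, and the freed lid is held about 2 cm above the mouth of the jar, which still sits in its brace.

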